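# Close the sterile steelware in the safety cabinet

### The job

Work in the cabinet is over: put each of the four steel covers back on the vessel it belongs to (large round, small round, square, oblong), lowering it on without dropping it, so that it sits flat and fully home on the rim. Leave the vessels standing where they are, and do not push about or knock over the two glass bottles.

Things in the scene. Friction and masses are not known exactly. Their poses are not given: they have to be found in the camera images.
- large_round_cover_grip (a point): Large round steel cover, plate 114 mm in diameter, plug 79 mm, 140 g. Below: plug 8 mm deep (8 mm play all round in the vessel), then plate 3 mm thick that rests on the rim. On top a round black knob 23 mm across, 10 to 36 mm above the plate, on an 11 mm stem. Point: on the cover's axis, 24 mm above the plate, 35 mm above the plug's bottom (on the deck at the start); 27 mm above the rim when seated. z up.
- small_round_cover_grip (a point): Small round steel cover, plate 82 mm in diameter, plug 45 mm, 80 g. Below: plug 8 mm deep (8 mm play all round in the vessel), then plate 3 mm thick that rests on the rim. On top a round black knob 23 mm across, 10 to 36 mm above the plate, on an 11 mm stem. Point: on the cover's axis, 24 mm above the plate, 35 mm above the plug's bottom (on the deck at the start); 27 mm above the rim when seated. z up.
- square_cover_grip (a point): Square steel cover, plate 98 x 98 mm, plug 63 x 63 mm, edges along x and y, 120 g. Below: plug 8 mm deep (8 mm play all round in the vessel), then plate 3 mm thick that rests on the rim. On top a black bar handle along x, 50 mm long, 10 mm thick (y), 18 to 32 mm above the plate, a foot at each end. Point: on the cover's axis, 24 mm above the plate, 35 mm above the plug's bottom (on the deck at the start); 27 mm above the rim when seated. z up.
- oblong_cover_grip (a point): Oblong steel cover, plate 136 mm (along its x) by 82 mm (y), plug 99 x 45 mm, 130 g. Below: plug 8 mm deep (8 mm play all round in the vessel), then plate 3 mm thick that rests on the rim. On top a black bar handle along x, 60 mm long, 10 mm thick (y), 18 to 32 mm above the plate, a foot at each end. Point: on the cover's axis, 24 mm above the plate, 35 mm above the plug's bottom (on the deck at the start); 27 mm above the rim when seated. z up.
- large_round_jar: Open steel round jar, 100 mm outside diameter, 95 mm high, wall 2.5 mm, standing loose on the deck, holding cotton-tipped swabs (well below the rim). Origin: centre of its underside; z is up, so the rim is 95 mm above it. Its cover is the large round one.
- small_round_jar: Open steel round jar, 66 mm outside diameter, 80 mm high, wall 2.5 mm, standing loose on the deck, holding glass beads (well below the rim). Origin: centre of its underside; z is up, so the rim is 80 mm above it. Its cover is the small round one.
- square_tin: Open steel square tin, 84 x 84 mm outside, 70 mm high, wall 2.5 mm, standing loose on the deck, holding rubber stoppers (well below the rim). Origin: centre of its underside; z is up, so the rim is 70 mm above it. x and y run along its sides. Its cover is the square one, which fits in any of its quarter turns.
- oblong_tin: Open steel oblong instrument tin, 120 mm (along its x) by 66 mm (y) outside, 45 mm high, wall 2.5 mm, standing loose on the deck, holding forceps and a scalpel handle (well below the rim). Origin: centre of its underside; z is up, so the rim is 45 mm above it. Its cover is the oblong one, which fits either way round with its long side along the tin's.
- tall_bottle_center (a point): Bystander: clear glass bottle with a blue cap and a white band, 70 mm in diameter, 138 mm high, loose, standing among the covers and vessels. Point at its centre, 69 mm above its base; z is up.
- short_bottle_center (a point): Bystander: amber glass bottle with a blue cap and a white band, 56 mm in diameter, 100 mm high, loose, standing among the covers and vessels. Point at its centre, 50 mm above its base; z is up.
Not all that is in view belongs to the job. Leave any pink, purple or yellow look-alike of the part that bears square_cover_grip alone.

How it is judged (in metres and radians):
At the end, for the whole second after the job is handed in: Each cover on its own vessel, at rest: within 10 mm of its axis, plate on the rim (to 3 mm), tilt under 0.05 rad, oblong within 0.22 rad and square within 0.32 rad of the tin's sides. Vessels upright, moved under 40 mm; bottles upright (0.1 rad), moved under 40 mm (horizontal distance between large_round_cover_grip and large_round_jar below 0.01 m and z of large_round_cover_grip in the frame of large_round_jar between 0.119 and 0.125 m and angle between each of large_round_cover_grip, large_round_jar, small_round_cover_grip, small_round_jar, square_cover_grip, square_tin, oblong_cover_grip, oblong_tin's own z axis and vertical below 0.05 rad and distance of each of large_round_jar, small_round_jar, square_tin, oblong_tin, tall_bottle_center, short_bottle_center from where it was at the start of the episode below 0.04 m and linear speed of each of large_round_cover, large_round_jar, small_round_cover, small_round_jar, square_cover, square_tin, oblong_cover, oblong_tin below 0.02 m/s and horizontal distance between small_round_cover_grip and small_round_jar below 0.01 m and z of small_round_cover_grip in the frame of small_round_jar between 0.104 and 0.11 m and horizontal distance between square_cover_grip and square_tin below 0.01 m and z of square_cover_grip in the frame of square_tin between 0.094 and 0.1 m and horizontal distance between oblong_cover_grip and oblong_tin below 0.01 m and z of oblong_cover_grip in the frame of oblong_tin between 0.069 and 0.075 m and angle between the x axis of oblong_cover_grip and the x axis of oblong_tin, either way round below 0.22 rad and (angle between the x axis of square_cover_grip and the x axis of square_tin, either way round below 0.32 rad or angle between the x axis of square_cover_grip and the y axis of square_tin, either way round below 0.32 rad) and angle between each of tall_bottle_center, short_bottle_center's own z axis and vertical below 0.1 rad); the robot touches nothing.
It fails at once if a cover is let fall (free of the fingers and faster than 0.8 m/s, a fall of over 30 mm) ((linear speed of large_round_cover above 0.8 m/s and contact force between the fingers and large_round_cover below 0.05 N) or (linear speed of small_round_cover above 0.8 m/s and contact force between the fingers and small_round_cover below 0.05 N) or (linear speed of square_cover above 0.8 m/s and contact force between the fingers and square_cover below 0.05 N) or (linear speed of oblong_cover above 0.8 m/s and contact force between the fingers and oblong_cover below 0.05 N)).
It fails at once if the tall bottle is pushed more than 40 mm or tipped over (distance of tall_bottle_center from where it was at the start of the episode above 0.04 m or angle between tall_bottle_center's own z axis and vertical above 0.5 rad).
It fails at once if the short bottle is pushed more than 40 mm or tipped over (distance of short_bottle_center from where it was at the start of the episode above 0.04 m or angle between short_bottle_center's own z axis and vertical above 0.5 rad).
It also fails if it takes over 118 s, if anything falls off the work surface, if the arm or the gripper's body presses on something with over 40 N, if the wrist force passes 120 N, or if a joint passes its speed limit or range.

### The arm

A 6-joint arm with a two-finger parallel gripper is mounted at the origin on the work surface. World frame = base frame: x ahead of the robot, y to its left, z up, the work surface at z = 0. Lengths are in mm, angles in rad, forces in N, time in s.
With the tool pointing down it reaches from about 275 to 850 mm from the base axis. Payload 5.2 kg.
Tool frame: the origin (TCP) lies midway between the tips of the shut fingers; the grasp point (between the pads) lies 19 mm behind it; z points along the fingers, y is the line along which they close (so a half turn about z gives the same grasp; the last joint's range is limited). The gripper opens to 85 mm and grips with 20 to 120 N. Pads are 22 mm wide; open, the fingers measure 114 mm over their backs; the gripper's body (76 mm by 85 mm) begins 54 mm behind the grasp point. The pads swing forward as they close: fully open they stand 13 mm farther back than shut.
Start: joints at [-1.434, 0.259, 1.535, -0, 1.348, -0.203], TCP at [183.335, -518.549, 231.31] pointing down, gripper open.
Joint ranges: [-3.14, 3.14], [-0.91, 2.08], [0.19, 2.58], [-1.22, 4.36], [0.22, 2.71], [-3.12, 3.12]. Speed limits (rad/s): [2.57, 2.57, 3.14, 3.14, 3.14, 3.14].

### API

Orientations are given as a unit quaternion [w, x, y, z].
In Python, from cell import monitor, capture, camera_info, manip gives the robot as it stands. The module is installed in compiled form; this text tells all that it offers.
- The arm moves only by the tool send_rows, never from a script. Its argument "increments" is a list of rows, each a list of 3 entries, a list of its own where there are three numbers: the turn, a rotation vector about the tool's x, y, z in degrees, then the shift along the tool's x, y, z in mm, then the opening, from -1 (shut) to 1 (fully open), so that 0 is half open. A call has 1 to 5 rows; each row is the pose to reach, as a shift and turn from the pose commanded when the call began, along the tool's axes at that moment; what a row does not reach only later rows make up. A row lasts 1/10 s, in which the tool goes at most 50 mm and 8.59 degrees, less where a joint would pass 70% of its speed; a pose out of reach is approached as far as the arm can. A call with a gripper value outside its range is refused whole. The fingers move at their own pace and stop on an object; "squeeze" is the grip in N (left out, the last holds). Time passes only in rows, so rows that repeat a pose let the fingers close. It gives the time, the measured TCP pose, the force, the opening and the grip force at its end, in the units of the state.
- monitor.sense(): the state, without advancing time (a new reading comes with each control period).
- capture(name): name is "scene" or "top" or "wrist"; returns the picture (384x512x3 uint8, red, green, blue); there is no depth.
- camera_info(name): a dict with "mtx" (3x3 intrinsics, pixels), "distortion" ([k1, k2, p1, p2, k3] as OpenCV has them; the pictures are not rectified), "world_from_camera" (4x4, takes a point from camera to world coordinates). Camera axes: x right, y down, z forward; pixel columns grow to the right and rows downward; lengths in mm; the calibration is good to about 2 mm. A picture is of the moment at which its call begins: read the wrist's pose just before it. camera_info takes no time and is no camera call; for the wrist camera it gives the pose at the moment of the call.
- manip.finish_job(): hands the job in; it is judged then, once.
The state is a dict: "clock": time; "qpos": joint angles; "qvel": joint speeds; "tau": joint torques, N m; "ee_pos": TCP position; "tool_rot": TCP orientation; "wrist_force": force on the tool from outside, world axes, zero at the start; "ft_torque": the same for the moment, N m; "finger_gap": finger opening in mm; "finger_force": force on a finger pad.
Only numpy, scipy, OpenCV 4.12 (cv2) and the standard library are available. Lean on these libraries where they do the work, as an engineer would, in place of code of your own. Each camera call takes 0.05 s, during which the arm holds its last target. There are 200 camera calls.

## Working session

There is one attempt and no reset: what is moved stays moved. The work goes in short steps, Python scripts to look and compute and a tool call to move; the robot and the scene stay as the last step left them, time stands still between calls to the robot, and variables do not carry over. Pictures are saved under pics/ and viewed, at most 14 in all, crops included, and the job is handed in when it is done.

Besides the shell and the picture viewer there is one more tool, called after "Emit:" by a JSON object that holds its "name" and its "arguments", one argument or row to a line. send_rows: Moves the arm, as the interface text tells. Its arguments: {"type":"object","properties":{"increments":{"type":"array","items":{"type":"array"}},"squeeze":{"type":"number"}},"required":["increments"]}

```bash
mkdir -p pics
python3 - <<'E'
from cell import monitor, capture, camera_info
import cv2,numpy as np
s=monitor.sense();print(s)
ims=[]
for n in("top","scene","wrist"):
    i=camera_info(n);print(n,np.round(i["mtx"],1).tolist(),i["distortion"],np.round(i["world_from_camera"],3).tolist())
    im=capture(n)[:,:,::-1];cv2.imwrite(f"pics/{n}0.png",im);cv2.imwrite(f"pics/{n}0b.png",cv2.resize(im,(800,600),interpolation=cv2.INTER_CUBIC))
E
```

```text
{'clock': 0.0, 'qpos': array([-1.43377414e+00,  2.59369149e-01,  1.53612361e+00, -1.94456650e-05,
        1.34800450e+00, -2.02775636e-01]), 'qvel': array([-3.92807378e-04,  9.60289423e-04, -5.03199754e-06, -9.15512827e-04,
        2.19326659e-03,  1.05011457e-03]), 'tau': array([-3.32774325e-03, -4.46043956e+01, -2.90568531e+01, -5.71657474e-04,
        1.20326149e-02, -2.04913727e-05]), 'ee_pos': array([ 183.26469231, -517.98604785,  230.44436982]), 'tool_rot': array([-9.52100013e-04,  9.85601052e-01,  1.69084768e-01,  2.18276093e-05]), 'wrist_force': array([ 0.27109509,  0.03383057, -0.08130615]), 'ft_torque': array([0.02585378, 0.02244842, 0.03290543]), 'finger_force': 0.0, 'finger_gap': 85.290169497919}
top [[449.2, 0.0, 258.3], [0.0, 449.2, 185.5], [0.0, 0.0, 1.0]] [-0.08709369  0.          0.          0.          0.        ] [[-0.022, -0.982, 0.186, 172.29], [-1.0, 0.026, 0.018, -51.012], [-0.023, -0.186, -0.982, 1706.599], [0.0, 0.0, 0.0, 1.0]]
scene [[386.7, 0.0, 256.5], [0.0, 386.7, 193.9], [0.0, 0.0, 1.0]] [-0.0884135  0.         0.         0.         0.       ] [[-0.819, 0.464, -0.339, 913.295], [0.574, 0.677, -0.461, 565.697], [0.016, -0.572, -0.82, 1196.239], [0.0, 0.0, 0.0, 1.0]]
wrist [[278.4, 0.0, 255.7], [0.0, 278.4, 194.3], [0.0, 0.0, 1.0]] [0.01643644 0.         0.         0.         0.        ] [[0.334, -0.901, -0.277, 252.901], [-0.943, -0.319, -0.096, -492.64], [-0.002, 0.293, -0.956, 373.252], [0.0, 0.0, 0.0, 1.0]]
```

View pics/top0b.png

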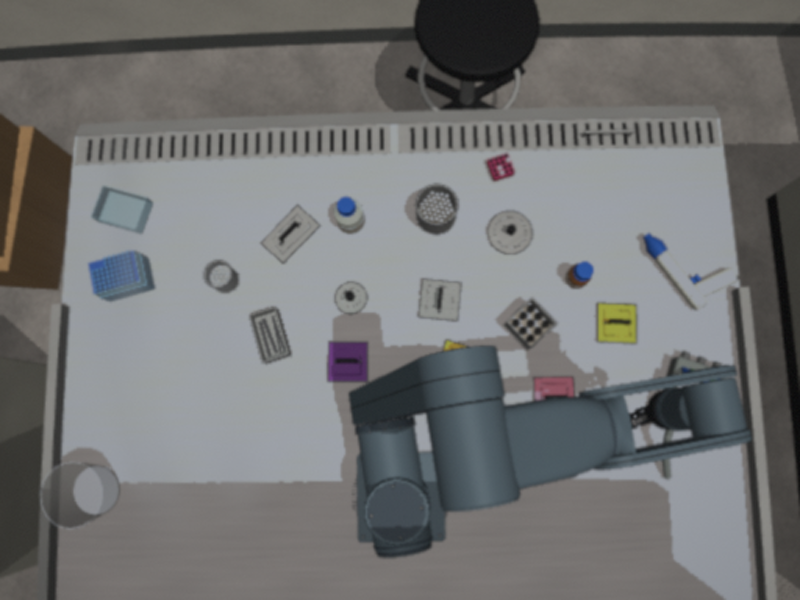

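View pics/scene0b.png

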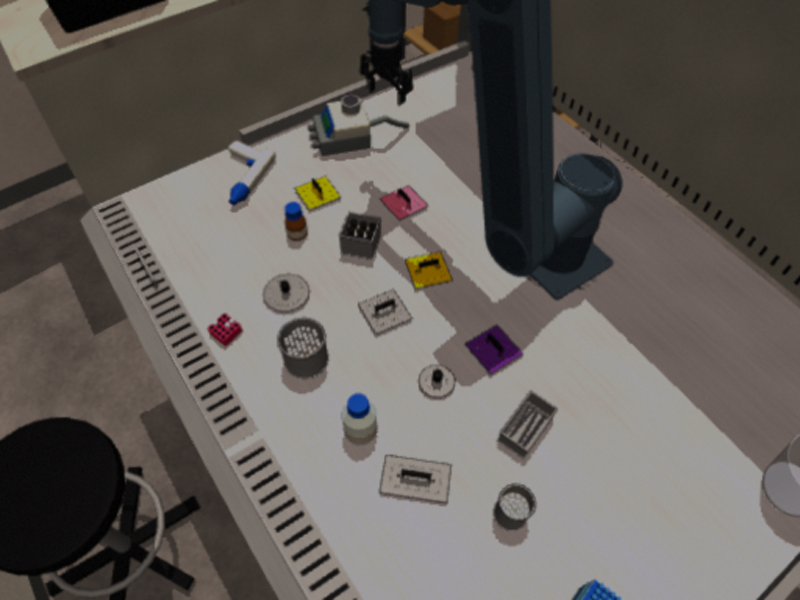

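Top view (800x600): large cover (510,231), large jar (436,208), oblong cover (290,233), tall bottle cap (347,206), small jar (221,276), small cover (351,297), square cover (440,299), square tin (530,322), oblong tin (270,334) and short bottle cap (583,270). The scene view shows the same items, plus the pink, purple and yellow look-alikes.

```bash
cat > h.py <<'E'
import cv2,numpy as np
def ray(i,uv):
    p=cv2.undistortPoints(np.array([[uv]],float),i["mtx"],np.array(i["distortion"],float))[0,0]
    T=np.array(i["world_from_camera"]);d=T[:3,:3]@[p[0],p[1],1];return T[:3,3],d/np.linalg.norm(d)
def plane(i,uv,z):
    o,d=ray(i,uv);return o+d*(z-o[2])/d[2]
def tri(i,a,j,b):
    (o,d),(p,e)=ray(i,a),ray(j,b)
    t=np.linalg.lstsq(np.c_[d,-e],p-o,rcond=None)[0]
    q,r=o+t[0]*d,p+t[1]*e;return (q+r)/2,np.linalg.norm(q-r)
def dark(im,c,w,th):
    "centroid of the darkest blob near c"
    x,y=map(int,c);g=im[y-w:y+w,x-w:x+w].max(2);m=(g<th).astype(np.uint8)
    n,l,s,ce=cv2.connectedComponentsWithStats(m)
    k=1+np.argmin(np.hypot(*(ce[1:]-w).T)-0.2*s[1:,4]) if n>1 else 0
    return ce[k]+[x-w,y-w] if n>1 else np.array(c,float)
E
python3 - <<'E'
from h import *; from cell import camera_info
t,s=camera_info("top"),camera_info("scene");it,is_=cv2.imread("pics/top0.png"),cv2.imread("pics/scene0.png")
P={"Lcov":((511,229),(285,287)),"Ljar":((436,206),(303,340)),"Ocov":((290,232),(416,477)),"tallcap":((346,205),(358,404)),"Sjar":((221,274),(515,500)),"Scov":((350,295),(437,376)),"Qcov":((439,297),(385,307)),"Qtin":((530,322),(361,228)),"Otin":((269,334),(530,420)),"shortcap":((583,270),(293,209))}
for k,(a,b) in P.items():
    a,b=np.array(a)*.64-.18,np.array(b)*.64-.18
    if "cov" in k: a,b=dark(it,a,7,70),dark(is_,b,8,60)
    X,e=tri(t,a,s,b);print(k,a.round(1),b.round(1),X.round(),e.round(1),"r",np.hypot(*X[:2]).round())
E
```

```text
Lcov [326.5 146.5] [182.1 183.4] [ 635. -285.   32.] 1.6 r 697.0
Ljar [278.9 131.7] [193.7 217.4] [ 684. -102.   81.] 2.5 r 691.0
Ocov [184.5 147.6] [265.4 303. ] [646. 264.  34.] 0.8 r 698.0
tallcap [221.3 131. ] [228.9 258.4] [678. 111. 127.] 3.2 r 687.0
Sjar [141.3 175.2] [329.4 319.8] [532. 421.  72.] 4.1 r 679.0
Scov [223.1 189. ] [279.4 240.4] [480. 114.  34.] 0.1 r 493.0
Qcov [281. 190.] [245.6 195.5] [ 470. -105.   32.] 0.5 r 481.0
Qtin [339.  205.9] [230.9 145.7] [ 398. -315.   65.] 2.8 r 508.0
Otin [172.  213.6] [339.  268.6] [387. 309.  43.] 4.7 r 495.0
shortcap [372.9 172.6] [187.3 133.6] [ 515. -444.   91.] 0.5 r 680.0
```

Triangulated heights agree with the text. I'll move to a wrist viewpoint over the right half, turning the tool to yaw 0.

Emit:
{"name": "send_rows", "arguments": {
  "increments": [
    [[0, 0, 4], [40, -19, 0], 1],
    [[0, 0, 8], [80, -38, 0], 1],
    [[0, 0, 12], [120, -57, 0], 1],
    [[0, 0, 16], [160, -76, 0], 1],
    [[0, 0, 19.5], [200, -95, 0], 1]
  ]
}}

```text
clock: 0.65
ee_pos: [341.1, -360.8, 231.1]
tool_rot: [-0.0, 1.0, -0.002, -0.0]
wrist_force: [1.2, 0.2, 0.5]
finger_gap: 85.2
finger_force: 0.0
```

Emit:
{"name": "send_rows", "arguments": {
  "increments": [
    [[0, 0, 0], [35, -33, 0], 1],
    [[0, 0, 0], [70, -66, 0], 1],
    [[0, 0, 0], [105, -100, 0], 1],
    [[0, 0, 0], [140, -133, 0], 1],
    [[0, 0, 0], [160, -160, 0], 1]
  ]
}}

```text
clock: 1.15
ee_pos: [502.3, -200.1, 231.0]
tool_rot: [-0.0, 1.0, 0.0, 0.0]
wrist_force: [0.6, -0.9, 0.1]
finger_gap: 84.9
finger_force: 0.0
```

Emit:
{"name": "send_rows", "arguments": {
  "increments": [
    [[0, 0, 0], [0, 0, 0], 1],
    [[0, 0, 0], [0, 0, 0], 1]
  ]
}}

```text
clock: 1.35
ee_pos: [500.4, -201.7, 230.9]
tool_rot: [-0.0, 1.0, 0.001, -0.0]
wrist_force: [0.2, 0.5, 0.2]
finger_gap: 85.4
finger_force: 0.0
```

```bash
cat >> h.py <<'E'
def shot(name):
    from cell import monitor,capture,camera_info
    import pickle
    i=camera_info("wrist");im=capture("wrist")[:,:,::-1].copy();cv2.imwrite(f"pics/{name}.png",im)
    cv2.imwrite(f"pics/{name}b.png",cv2.resize(im,(800,600),interpolation=cv2.INTER_CUBIC));pickle.dump(i,open(f"pics/{name}.pkl","wb"))
    return i,im
def load(name):
    import pickle
    return pickle.load(open(f"pics/{name}.pkl","rb")),cv2.imread(f"pics/{name}.png")
E
python3 -c "
from h import *
from cell import monitor
print(monitor.sense()['ee_pos']);shot('w1')"
```

```text
[ 500.38037618 -201.69758918  230.90528002]
```

View pics/w1b.png

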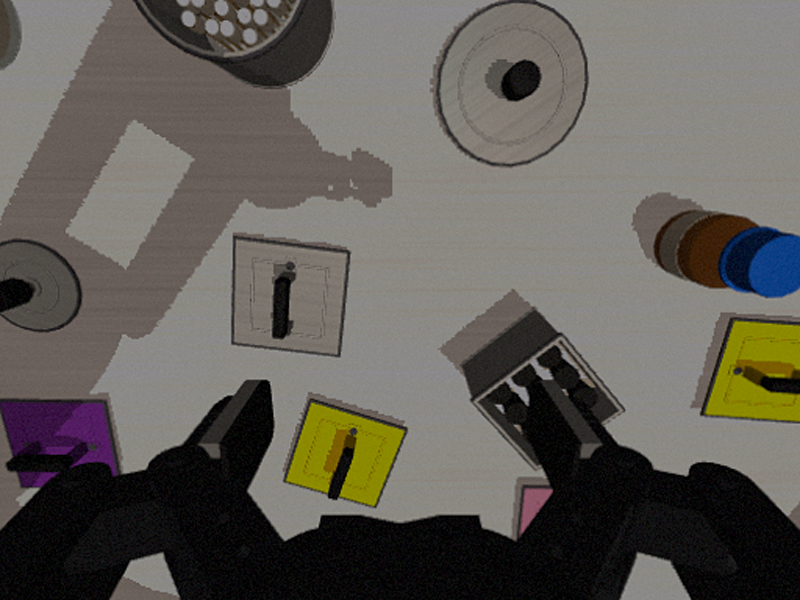

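The wrist picture shows the square cover with corners (233,236), (350,252), (341,355), (233,343). The square tin's rim corners are (558,335), (624,411), (540,468), (471,402). The large cover plate is centred at (513,83), with its knob at (521,80).

Run:
```python
from h import *; from cell import camera_info
i,im=load("w1");t=camera_info("top");it=cv2.imread("pics/top0.png")
f=lambda p:np.array(p)*.64-.18
C={"cov":([(233,236),(350,252),(341,355),(233,343)],11),"tin":([(558,335),(624,411),(540,468),(471,402)],70)}
for k,(c,z) in C.items():
    X=np.array([plane(i,f(p),z) for p in c]);e=np.diff(X[[0,1,2,3,0]],axis=0)
    print(k,X.mean(0).round(1),"sides",np.linalg.norm(e,axis=1).round(1),"ang",(np.degrees(np.arctan2(e[:,1],e[:,0]))%90).round(1))
b=f((281,307));a=dark(im,b,20,45);h=plane(i,a,40);print("bar",a/.64,h.round(1))
a2=dark(it,(281,190),7,70);print("tri bar",tri(i,a,t,a2))
print("tri tin",tri(i,f((548,404)),t,f((530,322))))
# bar direction
m=(im[150:225,160:205].max(2)<45).astype(np.uint8);p=np.argwhere(m)[:,::-1]+[160,150]
print("bar blob",len(p)); 
for q in [(283,281),(281,336)]: print(plane(i,f(q),43).round(1))
```

```text
cov [ 467.5 -105.5   11. ] sides [97.4 94.7 96.7 96.1] ang [82.3 83.3 83.1 83.7]
tin [ 397.7 -317.5   70. ] sides [86.4 80.8 85.1 83.7] ang [42.5 41.3 44.5 42.3]
bar [281.03188452 305.80583756] [ 469.7 -106.    40. ]
tri bar (array([ 467.66288893, -104.58445219,   34.06084356]), np.float64(0.5319734958572587))
tri tin (array([ 398.84757451, -316.32849172,   69.89037651]), np.float64(2.1113526404072345))
bar blob 442
[ 491.2 -109.8   43. ]
[ 445.1 -104.7   43. ]
```

Emit:
{"name": "send_rows", "arguments": {
  "increments": [
    [[0, 0, 3.4], [-16, -40, 10], 1],
    [[0, 0, 6.8], [-33, -80, 30], 1],
    [[0, 0, 6.8], [-33, -96, 70], 1],
    [[0, 0, 6.8], [-33, -96, 110], 1],
    [[0, 0, 6.8], [-33, -96, 140], 1]
  ]
}}

```text
clock: 1.9
ee_pos: [465.8, -106.7, 89.7]
tool_rot: [-0.0, 0.998, -0.06, -0.0]
wrist_force: [0.7, -0.2, 0.6]
finger_gap: 85.7
finger_force: 0.0
```

Emit:
{"name": "send_rows", "arguments": {
  "increments": [
    [[0, 0, 0], [0, 0, 0], 1],
    [[0, 0, 0], [0, 0, 0], 1]
  ]
}}

```text
clock: 2.1
ee_pos: [467.1, -107.5, 91.7]
tool_rot: [-0.0, 0.998, -0.06, -0.0]
wrist_force: [0.0, -0.5, -0.8]
finger_gap: 85.4
finger_force: 0.0
```

Run:
```python
from h import *; from cell import monitor
i,im=shot("w2");s=monitor.sense();print(s["ee_pos"],s["tool_rot"])
o=np.linalg.inv(np.array(i["world_from_camera"]))
g,_=cv2.projectPoints(np.array([[467.5,-105.5,40.]]),cv2.Rodrigues(o[:3,:3])[0],o[:3,3],i["mtx"],np.array(i["distortion"]));print(g/.64)
```

```text
[ 468.03890499 -107.78726848   92.61536521] [ 4.23594753e-04  9.98175963e-01 -6.03650076e-02  7.96204640e-04]
[[[396.44380612 331.59089246]]]
```

View pics/w2b.png

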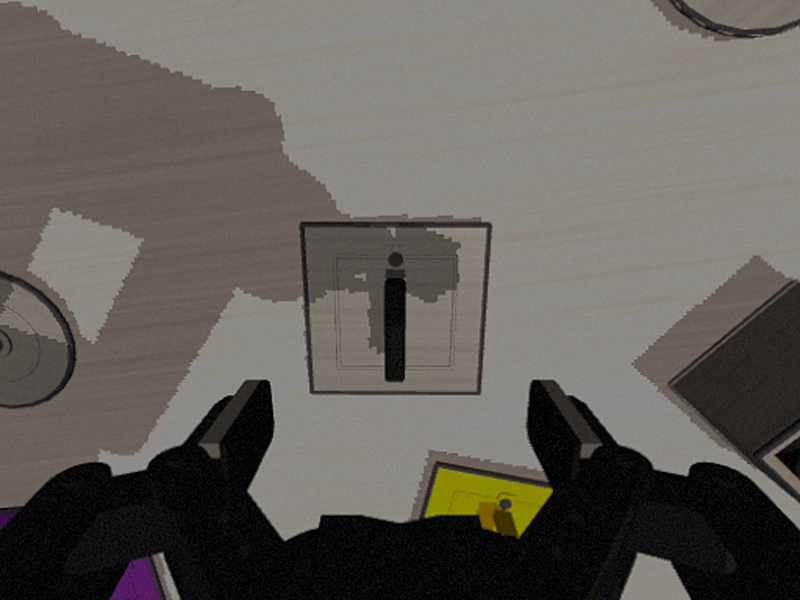

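Bar centred at (395,330) with vertical alignment, matching the prediction. Descend and grasp.

Emit:
{"name": "send_rows", "arguments": {
  "increments": [
    [[0, 0, 0], [0, -1.5, 30], 1],
    [[0, 0, 0], [0, -1.5, 60], 1],
    [[0, 0, 0], [0, -1.5, 74], 1],
    [[0, 0, 0], [0, -1.5, 74], 1],
    [[0, 0, 0], [0, -1.5, 74], 1]
  ]
}}

```text
clock: 2.65
ee_pos: [468.9, -105.9, 18.9]
tool_rot: [0.001, 0.998, -0.06, 0.001]
wrist_force: [0.8, 0.2, -0.2]
finger_gap: 85.0
finger_force: 0.0
```

Emit:
{"name": "send_rows", "arguments": {
  "increments": [
    [[0, 0, 0], [0, 0, 0], -1],
    [[0, 0, 0], [0, 0, 0], -1],
    [[0, 0, 0], [0, 0, 0], -1],
    [[0, 0, 0], [0, 0, 0], -1],
    [[0, 0, 0], [0, 0, 0], -1]
  ],
  "squeeze": 40
}}

```text
clock: 3.15
ee_pos: [467.6, -104.9, 17.5]
tool_rot: [0.0, 0.998, -0.06, 0.0]
wrist_force: [-0.7, 0.3, 0.0]
finger_gap: 12.4
finger_force: 0.0
```

Emit:
{"name": "send_rows", "arguments": {
  "increments": [
    [[0, 0, 0], [0, 0, 0], -1],
    [[0, 0, 0], [0, 0, 0], -1],
    [[0, 0, 0], [0, 0, 0], -1]
  ]
}}

```text
clock: 3.45
ee_pos: [467.7, -105.0, 17.6]
tool_rot: [0.0, 0.998, -0.06, 0.0]
wrist_force: [-0.9, -0.7, 5.0]
finger_gap: 9.6
finger_force: 40.1
```

Emit:
{"name": "send_rows", "arguments": {
  "increments": [
    [[0, 0, 0], [0, 0, -20], -1],
    [[0, 0, 0], [0, 0, -50], -1],
    [[0, 0, 0], [0, 0, -80], -1],
    [[0, 0, 0], [0, 0, -95], -1]
  ]
}}

```text
clock: 3.85
ee_pos: [468.3, -105.2, 114.2]
tool_rot: [0.0, 0.998, -0.06, 0.001]
wrist_force: [0.5, -0.4, -1.9]
finger_gap: 9.4
finger_force: 39.4
```

Emit:
{"name": "send_rows", "arguments": {
  "increments": [
    [[0, 0, 6], [-6, 30, 0], -1],
    [[0, 0, 13], [-14, 70, 0], -1],
    [[0, 0, 20], [-23, 115, 0], -1],
    [[0, 0, 27], [-31, 155, 0], -1],
    [[0, 0, 34], [-39, 195, 0], -1]
  ]
}}

```text
clock: 4.35
ee_pos: [404.6, -295.1, 111.9]
tool_rot: [-0.0, 0.936, -0.351, -0.0]
wrist_force: [0.6, 0.4, -0.9]
finger_gap: 9.4
finger_force: 39.3
```

Emit:
{"name": "send_rows", "arguments": {
  "increments": [
    [[0, 0, 3.5], [0, 0, 0], -1],
    [[0, 0, 6.5], [0, 0, 0], -1],
    [[0, 0, 6.5], [0, 0, 0], -1],
    [[0, 0, 6.5], [0, 0, 0], -1]
  ]
}}

```text
clock: 4.75
ee_pos: [405.4, -293.6, 111.9]
tool_rot: [-0.0, 0.916, -0.401, -0.0]
wrist_force: [-0.3, 0.0, -1.0]
finger_gap: 9.7
finger_force: 39.4
```

Run:
```python
from h import *; from cell import monitor
s=monitor.sense();print(s["ee_pos"],s["tool_rot"],s["finger_force"]);w,x,y,z=s["tool_rot"]
from scipy.spatial.transform import Rotation as R
M=R.from_quat([x,y,z,w]).as_matrix();print("yaw",np.degrees(np.arctan2(M[1,0],M[0,0])),"shift",M.T@(np.array([397.7,-317.5,96-19])-s["ee_pos"]))
i,im=shot("w3")
```

```text
[ 405.41807063 -293.55225618  111.88021964] [-2.02738307e-04  9.16211869e-01 -4.00693888e-01 -4.22080740e-04] 39.44452464580536
yaw -47.24313253441244 shift [12.37634651 21.92593847 34.86792279]
```

View pics/w3b.png

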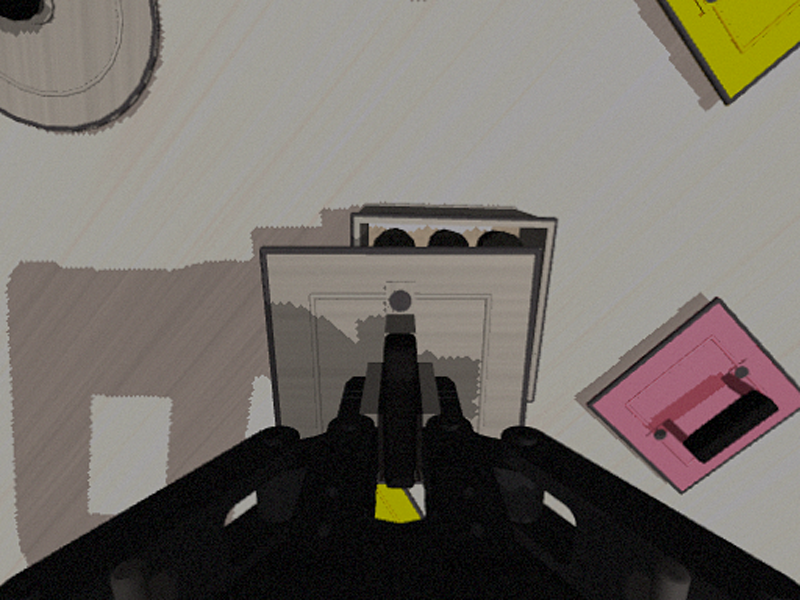

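The cover is held level. Its back edge runs (262,248)–(540,251); behind it, the tin's back rim runs (353,217)–(557,219). I'll check the offset from these.

Run:
```python
from h import *; from cell import monitor
s=monitor.sense();w,x,y,z=s["tool_rot"]
from scipy.spatial.transform import Rotation as R
M=R.from_quat([x,y,z,w]).as_matrix();i,_=load("w3");f=lambda p:np.array(p)*.64-.18
for n,a,b,h,d in(("tin",(353,217),(557,219),70,42),("plate",(262,248),(540,251),107,49)):
    A,B=plane(i,f(a),h),plane(i,f(b),h);e=B-A;print(n,(A+B)/2-d*M[:,0],np.linalg.norm(e),"skew deg",np.degrees(np.arctan2(e@M[:,0],e@M[:,1])))
```

```text
tin [ 396.83270263 -318.51992739   70.02634405] 85.19212899054418 skew deg -0.5992622626887981
plate [ 404.09193427 -293.0761732   107.03073473] 94.78514889726121 skew deg -0.6254230124714599
```

Emit:
{"name": "send_rows", "arguments": {
  "increments": [
    [[0, 0, 0], [7, 11, 0], -1],
    [[0, 0, 0], [13, 22.5, 0], -1],
    [[0, 0, 0], [13, 22.5, 0], -1],
    [[0, 0, 0], [13, 22.5, 10], -1],
    [[0, 0, 0], [13, 22.5, 20], -1]
  ]
}}

```text
clock: 5.3
ee_pos: [397.8, -318.6, 91.6]
tool_rot: [-0.0, 0.916, -0.402, 0.0]
wrist_force: [-0.4, -0.0, -0.5]
finger_gap: 9.7
finger_force: 39.5
```

Emit:
{"name": "send_rows", "arguments": {
  "increments": [
    [[0, 0, 0], [0, 0, 4], -1],
    [[0, 0, 0], [0, 0, 7], -1],
    [[0, 0, 0], [0, 0, 9], -1],
    [[0, 0, 0], [0, 0, 11], -1],
    [[0, 0, 0], [0, 0, 11], -1]
  ]
}}

```text
clock: 5.8
ee_pos: [398.0, -318.6, 81.2]
tool_rot: [-0.0, 0.916, -0.401, -0.0]
wrist_force: [-0.0, 0.6, -1.3]
finger_gap: 9.3
finger_force: 39.5
```

Emit:
{"name": "send_rows", "arguments": {
  "increments": [
    [[0, 0, 0], [0, 0, 1], -1],
    [[0, 0, 0], [0, 0, 2], -1],
    [[0, 0, 0], [0, 0, 2], -1]
  ]
}}

```text
clock: 6.1
ee_pos: [398.0, -318.8, 79.6]
tool_rot: [0.0, 0.916, -0.401, 0.0]
wrist_force: [0.1, 0.5, 0.5]
finger_gap: 9.1
finger_force: 39.6
```

Emit:
{"name": "send_rows", "arguments": {
  "increments": [
    [[0, 0, 0], [0, 0, 0], 0],
    [[0, 0, 0], [0, 0, 0], 0.2],
    [[0, 0, 0], [0, 0, 0], 0.2],
    [[0, 0, 0], [0, 0, -20], 0.4],
    [[0, 0, 0], [0, 0, -60], 1]
  ]
}}

```text
clock: 6.6
ee_pos: [396.3, -316.8, 137.2]
tool_rot: [-0.002, 0.916, -0.401, -0.003]
wrist_force: [-0.5, -0.8, 0.3]
finger_gap: 73.0
finger_force: 0.0
```

Emit:
{"name": "send_rows", "arguments": {
  "increments": [
    [[0, 0, -8], [27, -39, 0], 1],
    [[0, 0, -16], [54, -78, 0], 1],
    [[0, 0, -24], [82, -118, 0], 1],
    [[0, 0, -32], [109, -157, 0], 1],
    [[0, 0, -40], [136, -197, 0], 1]
  ]
}}

```text
clock: 7.1
ee_pos: [636.7, -284.7, 139.3]
tool_rot: [0.0, 0.998, -0.061, 0.0]
wrist_force: [0.9, -0.9, 0.1]
finger_gap: 85.4
finger_force: 0.0
```

Emit:
{"name": "send_rows", "arguments": {
  "increments": [
    [[0, 0, -7.2], [0, 0, 0], 1],
    [[0, 0, -7.2], [0, 0, 0], 1],
    [[0, 0, -7.2], [0, 0, 0], 1]
  ]
}}

```text
clock: 7.4
ee_pos: [634.3, -285.0, 138.9]
tool_rot: [-0.0, 1.0, -0.003, -0.001]
wrist_force: [-1.0, -0.6, -0.0]
finger_gap: 85.3
finger_force: 0.0
```

```bash
cat >> h.py <<'E'
def pose():
    from cell import monitor
    from scipy.spatial.transform import Rotation as R
    s=monitor.sense();M=R.from_quat(np.roll(s["tool_rot"],-1)).as_matrix()
    print("tcp",s["ee_pos"].round(1),"yaw",np.degrees(np.arctan2(M[1,0],M[0,0])).round(2),"q6",s["qpos"][5].round(2));return s["ee_pos"],M
E
python3 -c "
from h import *
pose();shot('w4')"
```

```text
tcp [ 634.3 -285.   138.9] yaw -0.32 q6 0.99
```

View pics/w4b.png

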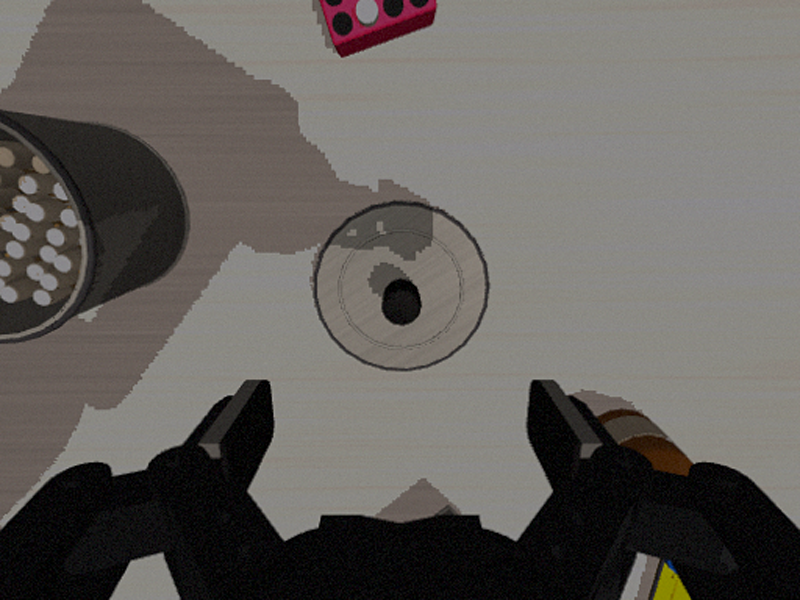

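The large plate spans (315..489, 202..370), centre (402,286); the knob top is near (402,300). The short bottle at lower right is over 100 mm away.

Run:
```python
from h import *; from cell import camera_info
t,M=pose();i,im=load("w4");f=lambda p:np.array(p)*.64-.18
L,Rr,T,B=[plane(i,f(p),11) for p in((315,288),(489,287),(402,202),(402,370))]
print("dia",np.linalg.norm(L-Rr),np.linalg.norm(T-B));c=np.array([T[0]+B[0],L[1]+Rr[1],70])/2;print("plate c",c)
print("knob",plane(i,f((402,299)),47))
i1,_=load("w1");print(tri(i,f((402,300)),i1,f((521,80))))
print("shift",M.T@(np.array([c[0],c[1],17])-t))
```

```text
tcp [ 634.1 -285.3  139.3] yaw -0.34 q6 0.99
dia 111.80915941709078 111.81731042445502
plate c [ 633.75524978 -285.7408591    35.        ]
knob [ 639.00186118 -285.60433488   47.        ]
(array([ 634.43883343, -285.74472815,   33.85091922]), np.float64(0.21644068698968255))
shift [ -0.24201315   0.43403053 122.26602525]
```

Emit:
{"name": "send_rows", "arguments": {
  "increments": [
    [[0, 0, 0], [0, 0, 40], 1],
    [[0, 0, 0], [0, 0, 80], 1],
    [[0, 0, 0], [0, 0, 110], 1],
    [[0, 0, 0], [0, 0, 122], 1],
    [[0, 0, 0], [0, 0, 122], 1]
  ]
}}

```text
clock: 7.95
ee_pos: [633.2, -285.0, 15.9]
tool_rot: [-0.001, 1.0, -0.002, -0.002]
wrist_force: [-1.0, 0.3, 0.7]
finger_gap: 85.6
finger_force: 0.0
```

Emit:
{"name": "send_rows", "arguments": {
  "increments": [
    [[0, 0, 0], [0, 0, 0], -1],
    [[0, 0, 0], [0, 0, 0], -1],
    [[0, 0, 0], [0, 0, 0], -1],
    [[0, 0, 0], [0, 0, 0], -1],
    [[0, 0, 0], [0, 0, 0], -1]
  ],
  "squeeze": 40
}}

```text
clock: 8.45
ee_pos: [635.5, -285.6, 18.6]
tool_rot: [0.001, 1.0, -0.001, 0.001]
wrist_force: [-0.7, 0.1, 5.2]
finger_gap: 21.7
finger_force: 39.3
```

Emit:
{"name": "send_rows", "arguments": {
  "increments": [
    [[0, 0, 0], [0, 0, 0], -1],
    [[0, 0, 0], [0, 0, 0], -1],
    [[0, 0, 0], [0, 0, 0], -1]
  ]
}}

```text
clock: 8.75
ee_pos: [635.6, -285.6, 18.6]
tool_rot: [0.001, 1.0, -0.001, 0.001]
wrist_force: [-1.5, 0.3, 6.1]
finger_gap: 21.9
finger_force: 39.5
```

Emit:
{"name": "send_rows", "arguments": {
  "increments": [
    [[0, 0, 0], [0, 0, -20], -1],
    [[0, 0, 0], [0, 0, -55], -1],
    [[0, 0, 0], [0, 0, -95], -1],
    [[0, 0, 0], [0, 0, -135], -1],
    [[0, 0, 0], [0, 0, -170], -1]
  ]
}}

```text
clock: 9.25
ee_pos: [634.8, -284.9, 189.0]
tool_rot: [-0.0, 1.0, -0.001, 0.0]
wrist_force: [0.4, -0.6, -1.8]
finger_gap: 21.8
finger_force: 39.3
```

Emit:
{"name": "send_rows", "arguments": {
  "increments": [
    [[0, 0, 0], [-8, -35, 0], -1],
    [[0, 0, 0], [-18, -75, 0], -1],
    [[0, 0, 0], [-28, -115, 0], -1],
    [[0, 0, 0], [-35, -150, 0], -1],
    [[0, 0, 0], [-35, -155, 0], -1]
  ]
}}

```text
clock: 9.75
ee_pos: [598.8, -125.5, 187.1]
tool_rot: [-0.001, 1.0, 0.001, -0.001]
wrist_force: [-0.0, 1.2, -1.1]
finger_gap: 22.0
finger_force: 39.6
```

Emit:
{"name": "send_rows", "arguments": {
  "increments": [
    [[0, 0, 0], [0, 0, 0], -1],
    [[0, 0, 0], [0, 0, 0], -1]
  ]
}}

```text
clock: 9.95
ee_pos: [600.6, -130.9, 187.2]
tool_rot: [0.0, 1.0, -0.001, 0.0]
wrist_force: [0.4, -0.3, -2.6]
finger_gap: 21.8
finger_force: 39.6
```

```bash
python3 -c "
from h import *
pose();shot('w5')"
```

```text
tcp [ 600.6 -130.9  187.2] yaw -0.13 q6 1.18
```

View pics/w5b.png

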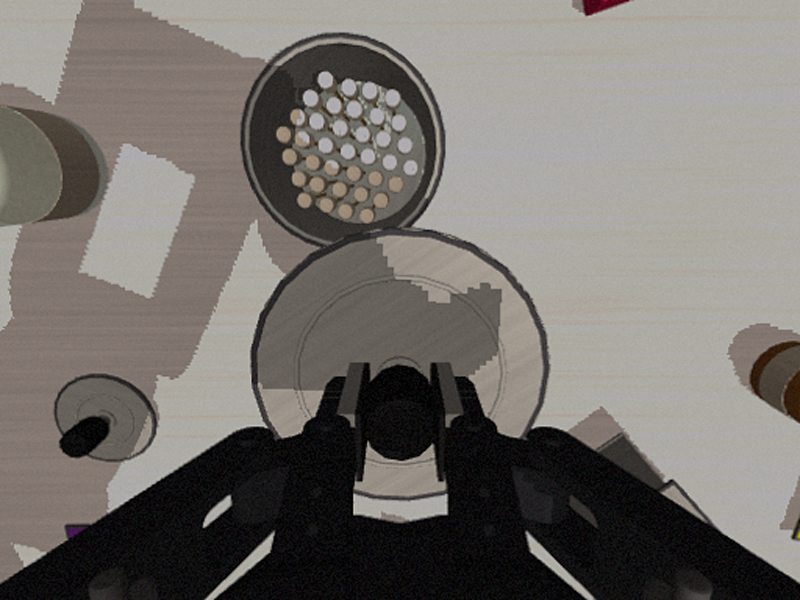

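The large jar rim spans x 242..445 with its top at (343,34) and bottom near (343,248), centre about (343,141). The held cover spans x 252..548, y 228..499. The tall bottle is at left, clear of the path.

Run:
```python
from h import *; from cell import camera_info
t,M=pose();i,im=load("w5");f=lambda p:np.array(p)*.64-.18
L,Rr,T,B=[plane(i,f(p),95) for p in((242,138),(445,139),(343,34),(343,248))]
print("dia",np.linalg.norm(L-Rr),np.linalg.norm(T-B));c=np.array([T[0]+B[0],L[1]+Rr[1],0])/2;print("c",c)
print(tri(i,f((343,141)),camera_info("top"),f((437,203))))
zp=187.2-18.6+11
L,Rr,T,B=[plane(i,f(p),zp) for p in((252,365),(548,365),(400,228),(400,499))]
print("plate",np.linalg.norm(L-Rr),np.linalg.norm(T-B),(T[0]+B[0])/2,(L[1]+Rr[1])/2)
print("shift",M.T@(np.array([c[0],c[1],187.2])-t))
```

```text
tcp [ 600.6 -131.3  187.1] yaw -0.18 q6 1.18
dia 102.26339206139994 101.53900008599544
c [ 684.944604   -102.19040919    0.        ]
(array([ 687.58473067, -103.53847498,   98.81582031]), np.float64(2.9559113890894153))
plate 111.51961270068087 112.39567267100307 599.3606664967548 -130.3297781244632
shift [ 84.28027909 -29.36896533  -0.13271376]
```

Emit:
{"name": "send_rows", "arguments": {
  "increments": [
    [[0, 0, 0], [30, -10, 0], -1],
    [[0, 0, 0], [65, -22, 0], -1],
    [[0, 0, 0], [85, -28.5, 0], -1],
    [[0, 0, 0], [85, -28.5, 15], -1],
    [[0, 0, 0], [85, -28.5, 40], -1]
  ]
}}

```text
clock: 10.5
ee_pos: [687.6, -103.6, 148.1]
tool_rot: [0.001, 1.0, -0.002, 0.002]
wrist_force: [0.5, 1.1, -1.6]
finger_gap: 21.5
finger_force: 39.6
```

Emit:
{"name": "send_rows", "arguments": {
  "increments": [
    [[0, 0, 0], [0, 0, 0], -1],
    [[0, 0, 0], [0, 0, 10], -1],
    [[0, 0, 0], [0, 0, 20], -1],
    [[0, 0, 0], [0, 0, 27], -1],
    [[0, 0, 0], [0, 0, 27], -1]
  ]
}}

```text
clock: 11.0
ee_pos: [684.7, -101.8, 119.2]
tool_rot: [-0.0, 1.0, -0.001, -0.001]
wrist_force: [-0.5, 0.3, -1.3]
finger_gap: 21.8
finger_force: 39.6
```

Emit:
{"name": "send_rows", "arguments": {
  "increments": [
    [[0, 0, 0], [0, 0, 4], -1],
    [[0, 0, 0], [0, 0, 8], -1],
    [[0, 0, 0], [0, 0, 11], -1],
    [[0, 0, 0], [0, 0, 13], -1],
    [[0, 0, 0], [0, 0, 13], -1]
  ]
}}

```text
clock: 11.5
ee_pos: [685.1, -101.7, 106.9]
tool_rot: [-0.0, 1.0, -0.001, -0.0]
wrist_force: [-0.4, 0.9, -2.0]
finger_gap: 21.6
finger_force: 39.6
```

Emit:
{"name": "send_rows", "arguments": {
  "increments": [
    [[0, 0, 0], [0, 0, 1], -1],
    [[0, 0, 0], [0, 0, 2], -1],
    [[0, 0, 0], [0, 0, 2], -1]
  ]
}}

```text
clock: 11.8
ee_pos: [685.5, -101.8, 105.7]
tool_rot: [0.0, 1.0, -0.001, 0.0]
wrist_force: [0.4, 0.9, 1.1]
finger_gap: 21.8
finger_force: 39.7
```

Emit:
{"name": "send_rows", "arguments": {
  "increments": [
    [[0, 0, 0], [0, 0, 0], 0],
    [[0, 0, 0], [0, 0, 0], 0.3],
    [[0, 0, 0], [0, 0, 0], 0.3],
    [[0, 0, 0], [0, 0, -25], 0.5],
    [[0, 0, 0], [0, 0, -70], 1]
  ]
}}

```text
clock: 12.3
ee_pos: [682.9, -101.1, 171.7]
tool_rot: [-0.001, 1.0, -0.001, -0.004]
wrist_force: [-0.1, -0.3, 0.4]
finger_gap: 76.6
finger_force: 0.0
```

Emit:
{"name": "send_rows", "arguments": {
  "increments": [
    [[0, 0, 0], [-30, -20, -10], 1],
    [[0, 0, 0], [-65, -50, -10], 1],
    [[0, 0, 0], [-95, -85, -10], 1],
    [[0, 0, 0], [-125, -120, -10], 1],
    [[0, 0, 0], [-155, -155, 0], 1]
  ]
}}

```text
clock: 12.8
ee_pos: [530.4, 54.5, 176.8]
tool_rot: [0.0, 1.0, -0.001, 0.002]
wrist_force: [0.9, 0.6, 0.7]
finger_gap: 85.4
finger_force: 0.0
```

Emit:
{"name": "send_rows", "arguments": {
  "increments": [
    [[0, 0, 0], [-25, -30, 20], 1],
    [[0, 0, 0], [-50, -61, 40], 1],
    [[0, 0, 0], [-50, -61, 40], 1],
    [[0, 0, 0], [-50, -61, 40], 1]
  ]
}}

```text
clock: 13.2
ee_pos: [480.5, 115.3, 135.4]
tool_rot: [0.0, 1.0, -0.0, 0.0]
wrist_force: [-0.3, -0.7, -0.5]
finger_gap: 85.8
finger_force: 0.0
```

```bash
python3 -c "
from h import *
pose();shot('w6')"
```

```text
tcp [480.5 115.3 135.4] yaw -0.01 q6 1.58
```

View pics/w6b.png

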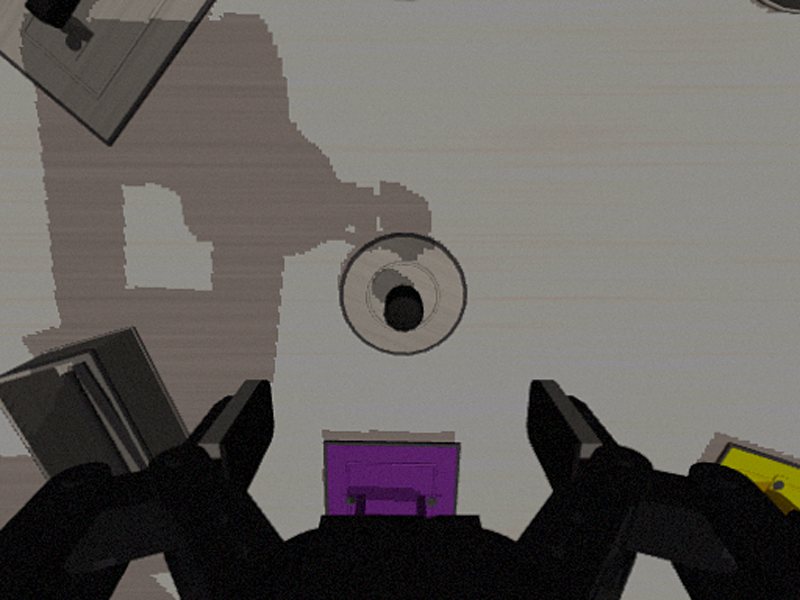

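Small plate spans x 340..467, y 233..354, knob top at (403,307). The purple look-alike and oblong tin are clear.

Run:
```python
from h import *; from cell import camera_info
t,M=pose();i,im=load("w6");f=lambda p:np.array(p)*.64-.18
L,Rr,T,B=[plane(i,f(p),11) for p in((340,294),(467,294),(403,233),(403,354))]
print("dia",np.linalg.norm(L-Rr),np.linalg.norm(T-B));c=np.array([T[0]+B[0],L[1]+Rr[1],70])/2;print("plate c",c)
i1,_=load("w5");print(tri(i,f((403,307)),camera_info("top"),(223.1,189)))
print("shift",M.T@(np.array([c[0],c[1],17])-t))
```

```text
tcp [481.8 114.6 136. ] yaw -0.09 q6 1.58
dia 80.98019788619213 80.22950503422766
plate c [477.69462625 113.53254774  35.        ]
(array([478.69004396, 113.87938182,  37.31641695]), np.float64(0.35679006812384056))
shift [ -4.33242965   1.02077922 118.97591942]
```

Emit:
{"name": "send_rows", "arguments": {
  "increments": [
    [[0, 0, 0], [-3, 1.5, 40], 1],
    [[0, 0, 0], [-3, 1.5, 80], 1],
    [[0, 0, 0], [-3, 1.5, 108], 1],
    [[0, 0, 0], [-3, 1.5, 118], 1],
    [[0, 0, 0], [-3, 1.5, 118], 1]
  ]
}}

```text
clock: 13.75
ee_pos: [478.3, 112.3, 16.7]
tool_rot: [0.0, 1.0, -0.002, -0.001]
wrist_force: [0.5, -0.2, 0.8]
finger_gap: 85.3
finger_force: 0.0
```

Emit:
{"name": "send_rows", "arguments": {
  "increments": [
    [[0, 0, 0], [0, 0, 0], -1],
    [[0, 0, 0], [0, 0, 0], -1],
    [[0, 0, 0], [0, 0, 0], -1],
    [[0, 0, 0], [0, 0, 0], -1],
    [[0, 0, 0], [0, 0, 0], -1]
  ],
  "squeeze": 40
}}

```text
clock: 14.25
ee_pos: [478.4, 113.3, 18.3]
tool_rot: [0.0, 1.0, -0.001, 0.001]
wrist_force: [-0.5, -0.6, 4.2]
finger_gap: 21.3
finger_force: 38.9
```

Emit:
{"name": "send_rows", "arguments": {
  "increments": [
    [[0, 0, 0], [0, 0, 0], -1],
    [[0, 0, 0], [0, 0, 0], -1],
    [[0, 0, 0], [0, 0, 0], -1]
  ]
}}

```text
clock: 14.55
ee_pos: [478.4, 113.3, 18.3]
tool_rot: [0.0, 1.0, -0.001, 0.001]
wrist_force: [-0.4, -0.4, 5.5]
finger_gap: 21.4
finger_force: 38.9
```

Emit:
{"name": "send_rows", "arguments": {
  "increments": [
    [[0, 0, 0], [0, 0, -20], -1],
    [[0, 0, 0], [0, 0, -55], -1],
    [[0, 0, 0], [0, 0, -95], -1],
    [[0, 0, 0], [0, 0, -130], -1],
    [[0, 0, 0], [0, 0, -150], -1]
  ]
}}

```text
clock: 15.05
ee_pos: [479.0, 113.3, 170.7]
tool_rot: [-0.0, 1.0, -0.001, 0.002]
wrist_force: [0.7, 0.3, -0.9]
finger_gap: 21.8
finger_force: 39.2
```

Emit:
{"name": "send_rows", "arguments": {
  "increments": [
    [[0, 0, 0], [-3, -35, 0], -1],
    [[0, 0, 0], [-6, -80, 0], -1],
    [[0, 0, 0], [-10, -125, 0], -1],
    [[0, 0, 0], [-14, -170, 0], -1],
    [[0, 0, 0], [-18, -215, 0], -1]
  ]
}}

```text
clock: 15.55
ee_pos: [459.8, 330.0, 167.6]
tool_rot: [-0.0, 1.0, -0.001, 0.0]
wrist_force: [1.2, 0.1, -0.4]
finger_gap: 21.6
finger_force: 39.4
```

Emit:
{"name": "send_rows", "arguments": {
  "increments": [
    [[0, 0, 0], [-3, -40, 0], -1],
    [[0, 0, 0], [-5, -72, 0], -1],
    [[0, 0, 0], [-5, -72, 0], -1],
    [[0, 0, 0], [-5, -72, 0], -1]
  ]
}}

```text
clock: 15.95
ee_pos: [454.8, 400.6, 167.0]
tool_rot: [0.0, 1.0, -0.0, -0.0]
wrist_force: [-0.3, -0.8, -0.6]
finger_gap: 21.8
finger_force: 39.4
```

```bash
python3 -c "
from h import *
pose();shot('w7')"
```

```text
tcp [454.8 400.6 167. ] yaw -0.01 q6 2.11
```

View pics/w7b.png

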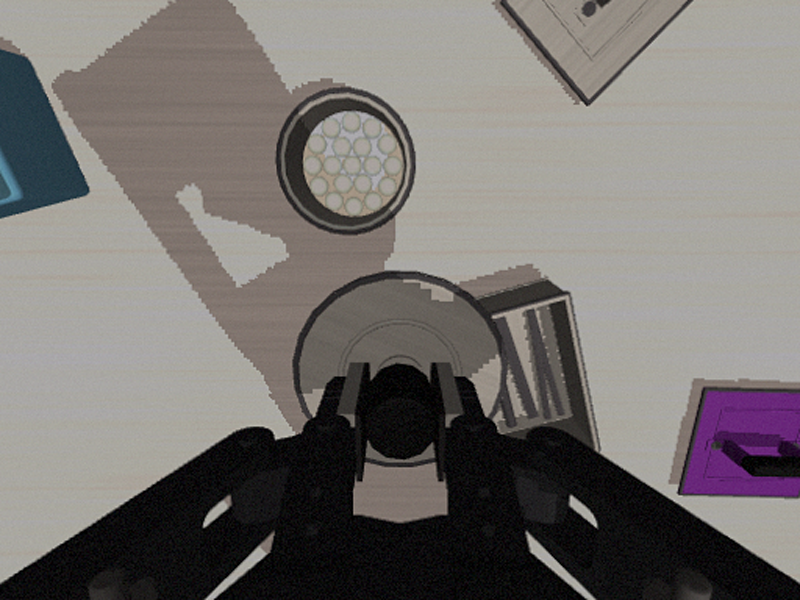

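The small jar rim spans x 277..415, y 87..235, centre (346,161). The held plate spans x 294..505, y 271..466.

Run:
```python
from h import *; from cell import camera_info
t,M=pose();i,im=load("w7");f=lambda p:np.array(p)*.64-.18
L,Rr,T,B=[plane(i,f(p),80) for p in((277,160),(415,161),(346,87),(346,235))]
print("dia",np.linalg.norm(L-Rr),np.linalg.norm(T-B));c=np.array([T[0]+B[0],L[1]+Rr[1],0])/2;print("c",c)
print(tri(i,f((346,161)),camera_info("top"),f((221,272))))
L,Rr,T,B=[plane(i,f(p),167-18.3+11) for p in((294,370),(505,370),(400,271),(400,466))]
print("plate",np.linalg.norm(L-Rr),np.linalg.norm(T-B),(T[0]+B[0])/2,(L[1]+Rr[1])/2)
print("shift",M.T@(np.array([c[0],c[1],167])-t))
```

```text
tcp [455.1 399.8 167. ] yaw -0.09 q6 2.11
dia 68.97613065668641 70.35875354378953
c [531.2659997 428.0818985   0.       ]
(array([536.6632816 , 425.91337863,  64.20920411]), np.float64(10.491431454705232))
plate 79.69016345199029 81.00278727942752 454.29908583440476 401.39955240139676
shift [ 7.61522262e+01 -2.84279345e+01 -3.06152592e-02]
```

The rim diameter came out a little large and the cross-view residual is 10 mm. I'll look closer at both rims before placing.

Run:
```python
import cv2,numpy as np
a=cv2.imread("pics/w7.png")[45:160,165:280];b=cv2.imread("pics/top0.png")[160:195,122:160]
cv2.imwrite("pics/crop1.png",np.hstack([cv2.resize(a,(400,400),interpolation=0),cv2.resize(b,(400,368),interpolation=0)[:368] if 0 else cv2.copyMakeBorder(cv2.resize(b,(380,350),interpolation=0),0,50,0,0,cv2.BORDER_CONSTANT)]))
```

```text
(no output)
```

View pics/crop1.png

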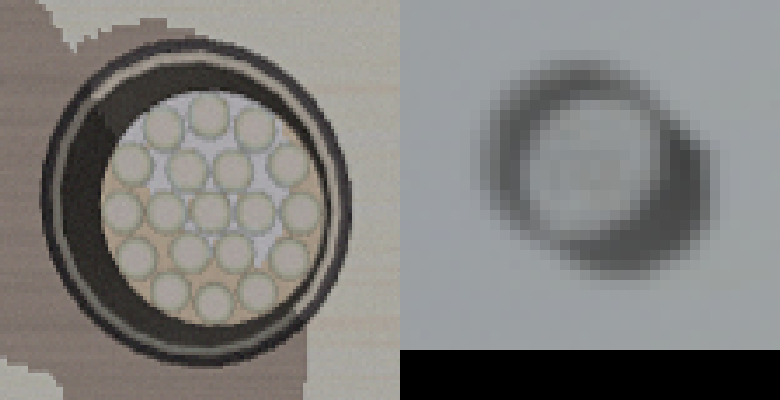

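In the close-up the bright rim ring is centred at (346.5,161.8) and the dark band outside it explains the large diameter. In the top view the rim centre is at raw pixel (139.5,175.3).

Run:
```python
from h import *; from cell import camera_info
i,im=load("w7");print(tri(i,(221.5,103.2),camera_info("top"),(139.5,175.3)),plane(i,(221.5,103.2),80),plane(camera_info("top"),(139.5,175.3),80))
```

```text
(array([533.70690993, 428.81480144,  65.64164453]), np.float64(2.103815770831933)) [532.76937472 427.95986348  80.        ] [531.20923004 423.8086191   80.        ]
```

Emit:
{"name": "send_rows", "arguments": {
  "increments": [
    [[0, 0, 0], [30, -10, 0], -1],
    [[0, 0, 0], [60, -20, 0], -1],
    [[0, 0, 0], [77, -27.5, 0], -1],
    [[0, 0, 0], [77, -27.5, 15], -1],
    [[0, 0, 0], [77, -27.5, 40], -1]
  ]
}}

```text
clock: 16.5
ee_pos: [535.1, 426.5, 128.9]
tool_rot: [-0.001, 1.0, -0.002, 0.002]
wrist_force: [-0.1, -0.3, -0.2]
finger_gap: 21.9
finger_force: 39.5
```

Emit:
{"name": "send_rows", "arguments": {
  "increments": [
    [[0, 0, 0], [0, 0, 0], -1],
    [[0, 0, 0], [0, 0, 10], -1],
    [[0, 0, 0], [0, 0, 20], -1],
    [[0, 0, 0], [0, 0, 24], -1],
    [[0, 0, 0], [0, 0, 24], -1]
  ]
}}

```text
clock: 17.0
ee_pos: [532.2, 427.3, 102.8]
tool_rot: [0.0, 1.0, -0.001, -0.0]
wrist_force: [-0.5, -0.8, -1.3]
finger_gap: 22.0
finger_force: 39.5
```

Emit:
{"name": "send_rows", "arguments": {
  "increments": [
    [[0, 0, 0], [0, 0, 4], -1],
    [[0, 0, 0], [0, 0, 7], -1],
    [[0, 0, 0], [0, 0, 9], -1],
    [[0, 0, 0], [0, 0, 11.5], -1],
    [[0, 0, 0], [0, 0, 11.5], -1]
  ]
}}

```text
clock: 17.5
ee_pos: [532.3, 427.5, 91.4]
tool_rot: [0.0, 1.0, -0.001, -0.0]
wrist_force: [0.9, -0.1, -0.6]
finger_gap: 21.8
finger_force: 39.5
```

Emit:
{"name": "send_rows", "arguments": {
  "increments": [
    [[0, 0, 0], [0, 0, 1], -1],
    [[0, 0, 0], [0, 0, 1.7], -1],
    [[0, 0, 0], [0, 0, 1.7], -1]
  ]
}}

```text
clock: 17.8
ee_pos: [532.6, 427.6, 90.3]
tool_rot: [-0.0, 1.0, -0.001, 0.0]
wrist_force: [-0.5, -0.5, 1.0]
finger_gap: 21.7
finger_force: 39.6
```

Emit:
{"name": "send_rows", "arguments": {
  "increments": [
    [[0, 0, 0], [0, 0, 0], 0],
    [[0, 0, 0], [0, 0, 0], 0.3],
    [[0, 0, 0], [0, 0, 0], 0.3],
    [[0, 0, 0], [0, 0, -25], 0.5],
    [[0, 0, 0], [0, 0, -70], 1]
  ]
}}

```text
clock: 18.3
ee_pos: [530.3, 426.2, 156.5]
tool_rot: [0.002, 1.0, -0.001, -0.004]
wrist_force: [0.6, 0.4, 1.3]
finger_gap: 77.0
finger_force: 0.0
```

Emit:
{"name": "send_rows", "arguments": {
  "increments": [
    [[0, 0, 0], [-10, 30, -20], 1],
    [[0, 0, 0], [-20, 60, -40], 1],
    [[0, 0, 0], [-30, 90, -60], 1],
    [[0, 0, 0], [-40, 120, -70], 1],
    [[0, 0, 0], [-50, 137, -70], 1]
  ]
}}

```text
clock: 18.8
ee_pos: [482.8, 289.1, 232.4]
tool_rot: [-0.0, 1.0, -0.002, 0.002]
wrist_force: [-0.4, 0.5, -0.9]
finger_gap: 85.4
finger_force: 0.0
```

Emit:
{"name": "send_rows", "arguments": {
  "increments": [
    [[0, 0, 0], [0, 0, 0], 1],
    [[0, 0, 0], [0, 0, 0], 1]
  ]
}}

```text
clock: 19.0
ee_pos: [482.5, 290.8, 230.5]
tool_rot: [-0.0, 1.0, -0.002, 0.0]
wrist_force: [0.0, 0.1, -0.4]
finger_gap: 85.0
finger_force: 0.0
```

```bash
python3 -c "
from h import *
pose();shot('w8')"
```

```text
tcp [482.5 290.8 230.5] yaw -0.17 q6 1.92
```

View pics/w8b.png

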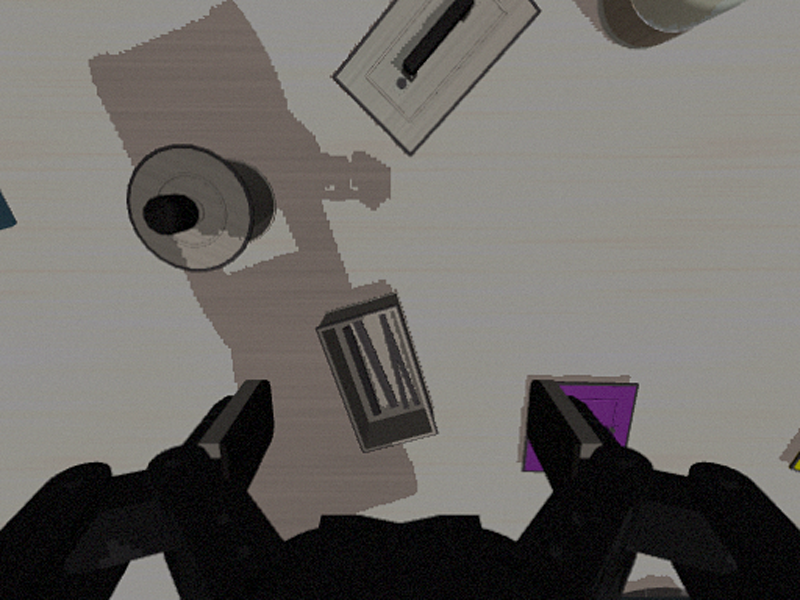

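The tin rim corners are about (317,328), (394,306), (437,434), (363,452). The small cover looks seated on its jar. The oblong cover has near corners (333,76), (410,155), (540,11) and needs a view from above.

Run:
```python
from h import *; from cell import camera_info
t,M=pose();i,im=load("w8");f=lambda p:np.array(p)*.64-.18
X=np.array([plane(i,f(p),45) for p in [(317,328),(394,306),(437,434),(363,452)]]);e=np.diff(X[[0,1,2,3,0]],axis=0)
print("tin",X.mean(0).round(1),np.linalg.norm(e,axis=1).round(1),np.degrees(np.arctan2(e[:,1],e[:,0])).round(1))
X=np.array([plane(i,f(p),11) for p in [(333,76),(410,155),(540,11)]]);e=np.diff(X,axis=0)
print("cov",np.linalg.norm(e,axis=1).round(1),np.degrees(np.arctan2(e[:,1],e[:,0])).round(1),"centre",(X[0]+X[2])/2)
print("tri tin",tri(i,f((378,380)),camera_info("top"),f((270,334))))
```

```text
tcp [482.6 291.2 230.2] yaw -0.14 q6 1.92
tin [386.9 309.6  45. ] [ 64.5 121.9  67.1 120.8] [ -73.5 -162.6  105.5   16.2]
cov [ 80.3 134. ] [-134.   -43.8] centre [644.18199236 265.84024964  11.        ]
tri tin (array([388.43983016, 307.44245171,  40.896696  ]), np.float64(5.727743707101834))
```

Emit:
{"name": "send_rows", "arguments": {
  "increments": [
    [[0, 0, 8], [30, 5, 10], 1],
    [[0, 0, 16], [65, 10, 25], 1],
    [[0, 0, 24], [100, 15, 45], 1],
    [[0, 0, 32], [135, 20, 70], 1],
    [[0, 0, 40], [162, 25, 95], 1]
  ]
}}

```text
clock: 19.55
ee_pos: [646.6, 266.1, 133.2]
tool_rot: [-0.0, 0.938, -0.345, 0.0]
wrist_force: [0.3, 0.1, 0.7]
finger_gap: 85.4
finger_force: 0.0
```

Emit:
{"name": "send_rows", "arguments": {
  "increments": [
    [[0, 0, 3.7], [0, 0, 0], 1],
    [[0, 0, 3.7], [0, 0, 0], 1],
    [[0, 0, 3.7], [0, 0, 0], 1]
  ]
}}

```text
clock: 19.85
ee_pos: [644.3, 266.3, 134.6]
tool_rot: [-0.0, 0.928, -0.372, -0.0]
wrist_force: [0.4, 0.5, 0.1]
finger_gap: 85.1
finger_force: 0.0
```

```bash
python3 -c "
from h import *
pose();shot('w9')"
```

```text
tcp [644.3 266.3 134.6] yaw -43.67 q6 2.57
```

View pics/w9b.png

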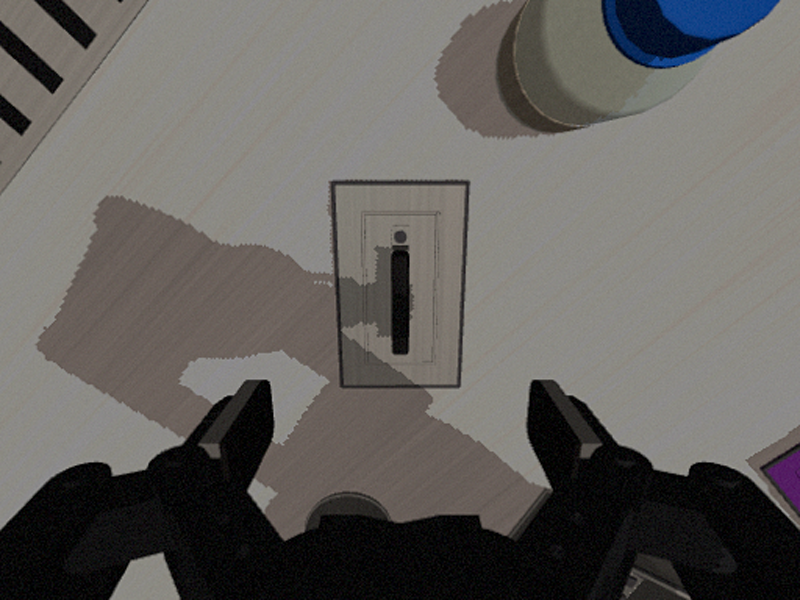

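The oblong cover is square to the tool: corners (332,182), (469,181), (461,387), (342,386), bar (400,300). The tall bottle is clear.

Run:
```python
from h import *; from cell import camera_info
t,M=pose();i,im=load("w9");f=lambda p:np.array(p)*.64-.18
X=np.array([plane(i,f(p),11) for p in [(332,182),(469,181),(461,387),(342,386)]]);e=np.diff(X[[0,1,2,3,0]],axis=0);c=X.mean(0)
print("cov",c,np.linalg.norm(e,axis=1).round(1),np.degrees(np.arctan2(e[:,1],e[:,0])).round(1))
print("tri",tri(i,f((400,302)),camera_info("top"),(184.5,147.6)))
print("shift",M.T@(np.array([c[0],c[1],17.5])-t))
```

```text
tcp [644.3 266.3 135.4] yaw -43.67 q6 2.57
cov [643.74336366 265.36376733  11.        ] [ 80.6 134.7  80.8 133.4] [-133.3  136.7   45.8  -43.4]
tri (array([645.19749444, 263.6014702 ,  38.78462789]), np.float64(2.6338116778874787))
shift [  0.24902268   1.12576702 117.91636796]
```

Emit:
{"name": "send_rows", "arguments": {
  "increments": [
    [[0, 0, 0], [0, 1, 40], 1],
    [[0, 0, 0], [0, 1, 80], 1],
    [[0, 0, 0], [0, 1, 107], 1],
    [[0, 0, 0], [0, 1, 117], 1],
    [[0, 0, 0], [0, 1, 117], 1]
  ]
}}

```text
clock: 20.4
ee_pos: [642.6, 264.9, 17.5]
tool_rot: [0.0, 0.928, -0.373, -0.001]
wrist_force: [0.8, -0.1, 0.7]
finger_gap: 85.6
finger_force: 0.0
```

Emit:
{"name": "send_rows", "arguments": {
  "increments": [
    [[0, 0, 0], [0, 0, 0], -1],
    [[0, 0, 0], [0, 0, 0], -1],
    [[0, 0, 0], [0, 0, 0], -1],
    [[0, 0, 0], [0, 0, 0], -1],
    [[0, 0, 0], [0, 0, 0], -1]
  ],
  "squeeze": 45
}}

```text
clock: 20.9
ee_pos: [643.8, 264.7, 18.8]
tool_rot: [-0.0, 0.928, -0.373, 0.0]
wrist_force: [0.4, 1.0, 1.7]
finger_gap: 12.6
finger_force: 2.8
```

Emit:
{"name": "send_rows", "arguments": {
  "increments": [
    [[0, 0, 0], [0, 0, 0], -1],
    [[0, 0, 0], [0, 0, 0], -1],
    [[0, 0, 0], [0, 0, 0], -1]
  ]
}}

```text
clock: 21.2
ee_pos: [643.8, 264.8, 18.5]
tool_rot: [-0.0, 0.928, -0.373, 0.0]
wrist_force: [0.5, 1.3, 2.6]
finger_gap: 9.0
finger_force: 48.2
```

Emit:
{"name": "send_rows", "arguments": {
  "increments": [
    [[0, 0, 0], [0, 0, -20], -1],
    [[0, 0, 0], [0, 0, -55], -1],
    [[0, 0, 0], [0, 0, -95], -1],
    [[0, 0, 0], [0, 0, -120], -1],
    [[0, 0, 0], [0, 0, -120], -1]
  ]
}}

```text
clock: 21.7
ee_pos: [645.9, 265.2, 142.8]
tool_rot: [-0.002, 0.928, -0.373, 0.003]
wrist_force: [0.3, 0.7, -0.8]
finger_gap: 9.0
finger_force: 47.7
```

Emit:
{"name": "send_rows", "arguments": {
  "increments": [
    [[0, 0, -6], [-20, 15, 0], -1],
    [[0, 0, -13], [-50, 38, 0], -1],
    [[0, 0, -20], [-80, 62, 0], -1],
    [[0, 0, -27], [-115, 88, 0], -1],
    [[0, 0, -34], [-150, 115, 0], -1]
  ]
}}

```text
clock: 22.2
ee_pos: [452.9, 285.0, 136.1]
tool_rot: [0.001, 0.997, -0.083, -0.002]
wrist_force: [0.6, 0.8, -2.1]
finger_gap: 9.2
finger_force: 47.6
```

Run:
```python
from h import *
t,M=pose();print(M.T@(np.array([344,296.5,t[2]])-t))
```

```text
tcp [452.9 285.  136.1] yaw -9.58 q6 2.09
[-109.30296636    6.75243043    0.34188253]
```

Emit:
{"name": "send_rows", "arguments": {
  "increments": [
    [[0, 0, -7], [-35, 2, 0], -1],
    [[0, 0, -14], [-70, 4, 0], -1],
    [[0, 0, -21], [-100, 6, 0], -1],
    [[0, 0, -26.3], [-109, 7, 0], -1],
    [[0, 0, -26.3], [-109, 7, 0], -1]
  ]
}}

```text
clock: 22.7
ee_pos: [344.3, 296.7, 136.8]
tool_rot: [0.001, 0.99, 0.144, -0.002]
wrist_force: [0.0, -0.0, -0.8]
finger_gap: 8.8
finger_force: 47.6
```

Emit:
{"name": "send_rows", "arguments": {
  "increments": [
    [[0, 0, 0], [0, 0, 0], -1],
    [[0, 0, 0], [0, 0, 0], -1]
  ]
}}

```text
clock: 22.9
ee_pos: [347.8, 297.1, 137.7]
tool_rot: [0.0, 0.99, 0.142, -0.0]
wrist_force: [0.4, -1.0, -1.2]
finger_gap: 9.2
finger_force: 47.6
```

```bash
python3 -c "
from h import *
pose();shot('w10')"
```

```text
tcp [347.8 297.1 137.7] yaw 16.33 q6 1.75
```

View pics/w10b.png

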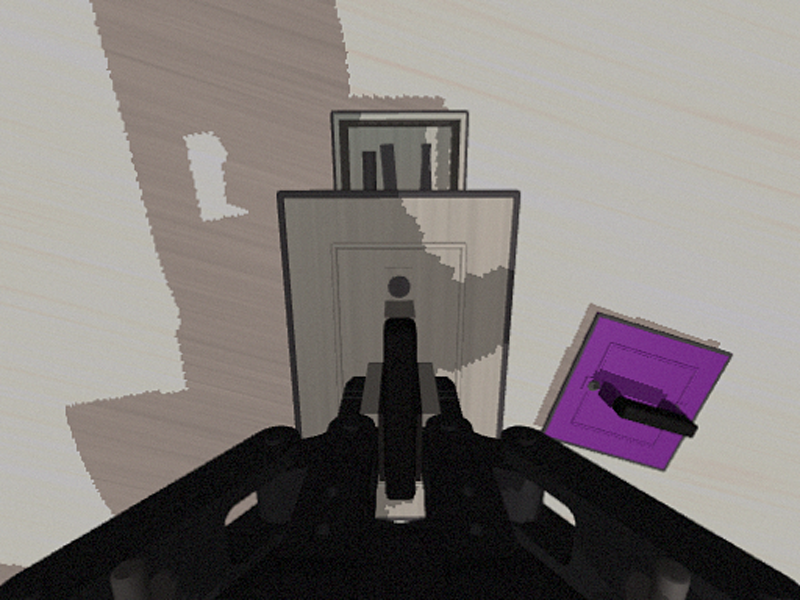

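The tin's far rim edge is (331,112)–(468,112), parallel to the held plate's far edge (277,192)–(520,192).

Run:
```python
from h import *
t,M=pose();i,_=load("w10");f=lambda p:np.array(p)*.64-.18
r=[]
for n,a,b,h,d in(("tin",(331,112),(468,112),45,60),("plate",(278,192),(519,192),137.7-18.5+11,68)):
    A,B=plane(i,f(a),h),plane(i,f(b),h);e=B-A;r.append((A+B)/2-d*M[:,0]);print(n,r[-1],np.linalg.norm(e),"skew",np.degrees(np.arctan2(e@M[:,0],e@M[:,1])))
print("shift",M.T@(r[0]-r[1]),M.T@(np.array([386.9,309.6,0])-t))
```

```text
tcp [347.9 297.1 137.8] yaw 16.34 q6 1.75
tin [387.4607049  309.79634122  45.01491698] 68.0693142426007 skew 0.008029456815310887
plate [346.59988972 298.14425299 130.21690591] 80.47051698103343 skew 0.005533180936320897
shift [42.50975508  0.30061674 85.19147051] [ 41.00043874  -1.05948365 137.74357988]
```

Emit:
{"name": "send_rows", "arguments": {
  "increments": [
    [[0, 0, 0], [22, 0, 0], -1],
    [[0, 0, 0], [42, 0, 0], -1],
    [[0, 0, 0], [42, 0, 10], -1],
    [[0, 0, 0], [42, 0, 30], -1],
    [[0, 0, 0], [42, 0, 50], -1]
  ]
}}

```text
clock: 23.45
ee_pos: [387.0, 308.6, 86.8]
tool_rot: [0.0, 0.99, 0.142, -0.0]
wrist_force: [0.5, -0.2, -1.6]
finger_gap: 9.4
finger_force: 47.6
```

Emit:
{"name": "send_rows", "arguments": {
  "increments": [
    [[0, 0, 0], [0, 0, 0], -1],
    [[0, 0, 0], [0, 0, 8], -1],
    [[0, 0, 0], [0, 0, 14], -1],
    [[0, 0, 0], [0, 0, 19], -1],
    [[0, 0, 0], [0, 0, 19], -1]
  ]
}}

```text
clock: 23.95
ee_pos: [387.1, 309.0, 68.8]
tool_rot: [0.0, 0.99, 0.143, -0.0]
wrist_force: [-0.5, -0.5, -1.2]
finger_gap: 9.1
finger_force: 47.6
```

Emit:
{"name": "send_rows", "arguments": {
  "increments": [
    [[0, 0, 0], [0, 0, 4], -1],
    [[0, 0, 0], [0, 0, 7], -1],
    [[0, 0, 0], [0, 0, 9], -1],
    [[0, 0, 0], [0, 0, 12], -1],
    [[0, 0, 0], [0, 0, 12], -1]
  ]
}}

```text
clock: 24.45
ee_pos: [387.1, 309.0, 56.7]
tool_rot: [0.0, 0.99, 0.143, -0.0]
wrist_force: [0.1, -0.1, -0.5]
finger_gap: 9.4
finger_force: 47.6
```

Emit:
{"name": "send_rows", "arguments": {
  "increments": [
    [[0, 0, 0], [0, 0, 1], -1],
    [[0, 0, 0], [0, 0, 1.8], -1],
    [[0, 0, 0], [0, 0, 1.8], -1]
  ]
}}

```text
clock: 24.75
ee_pos: [387.4, 309.2, 55.5]
tool_rot: [-0.0, 0.99, 0.143, 0.0]
wrist_force: [-1.1, 1.0, 0.4]
finger_gap: 9.2
finger_force: 47.9
```

Emit:
{"name": "send_rows", "arguments": {
  "increments": [
    [[0, 0, 0], [0, 0, 0], 0],
    [[0, 0, 0], [0, 0, 0], 0.2],
    [[0, 0, 0], [0, 0, 0], 0.2],
    [[0, 0, 0], [0, 0, -25], 0.2],
    [[0, 0, 0], [0, 0, -70], 0.5]
  ]
}}

```text
clock: 25.25
ee_pos: [385.1, 307.9, 123.3]
tool_rot: [0.001, 0.99, 0.143, -0.004]
wrist_force: [1.0, 0.2, 0.2]
finger_gap: 63.2
finger_force: 0.0
```

Emit:
{"name": "send_rows", "arguments": {
  "increments": [
    [[0, 0, 0], [-15, -20, -40], 0.5],
    [[0, 0, 0], [-30, -60, -80], 0.5],
    [[0, 0, 0], [-45, -100, -110], 0.5],
    [[0, 0, 0], [-60, -140, -120], 0.5],
    [[0, 0, 0], [-60, -140, -120], 0.5]
  ]
}}

```text
clock: 25.75
ee_pos: [287.8, 430.6, 248.3]
tool_rot: [-0.003, 0.989, 0.146, 0.002]
wrist_force: [0.5, 0.1, -0.6]
finger_gap: 64.0
finger_force: 0.0
```

Emit:
{"name": "send_rows", "arguments": {
  "increments": [
    [[0, 0, 0], [0, 0, 0], 0.5],
    [[0, 0, 0], [0, 0, 0], 0.5],
    [[0, 0, 0], [0, 0, 0], 0.5]
  ]
}}

```text
clock: 26.05
ee_pos: [290.7, 425.1, 244.3]
tool_rot: [0.001, 0.99, 0.142, -0.001]
wrist_force: [0.0, -0.9, 0.2]
finger_gap: 63.9
finger_force: 0.0
```

Run:
```python
from h import *; from cell import capture,camera_info
pose()
a=capture("top")[:,:,::-1];b=capture("scene")[:,:,::-1];i=[camera_info("top"),camera_info("scene")]
cv2.imwrite("pics/t1.png",a);cv2.imwrite("pics/s1.png",b)
rows=[]
for n,(x,y),h in(("L",(685,-102),95),("S",(532,428),80),("Q",(397.5,-318),70),("O",(387,309.6),45)):
    tl=[]
    for k,im in((0,a),(1,b)):
        o=np.linalg.inv(np.array(i[k]["world_from_camera"]))
        p=cv2.projectPoints(np.array([[x,y,h+3.]]),cv2.Rodrigues(o[:3,:3])[0],o[:3,3],i[k]["mtx"],np.array(i[k]["distortion"]))[0].ravel()
        c=cv2.resize(cv2.getRectSubPix(np.ascontiguousarray(im),(50,70),tuple(map(float,p))),(200,280),interpolation=1);tl.append(c)
    rows.append(np.vstack(tl))
cv2.imwrite("pics/fin.png",np.hstack(rows))
```

```text
tcp [290.7 425.1 244.3] yaw 16.37 q6 2.04
```

View pics/fin.png

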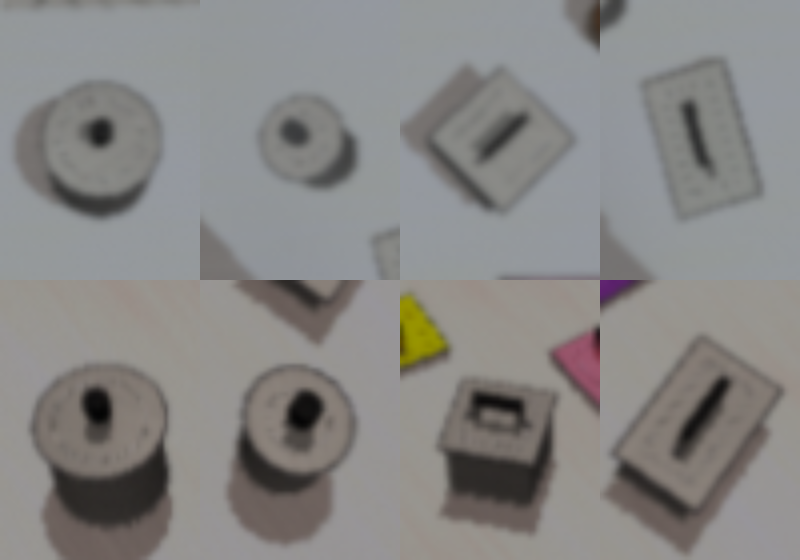

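All four covers lie flat and centred on their vessels in both views, and the arm is clear. I'll hand in.

```bash
python3 -c "
from cell import manip
print(manip.finish_job())"
```

```text
the job is handed in; nothing more can be done
None
```

I put all four covers on their own vessels and handed the job in at about 26 s on the robot's clock; the final pictures show them flat and centred, but the hand-in returned no verdict.

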